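Clamp the short shaker in the jar vise with its slip-clutch knob

TASK

The lid of the shorter steel shaker is stuck. Stand that shaker upright between the open jaws of the jar vise, then turn the vise's black knob clockwise (seen from above) until the jaw grips the shaker and the knob's slip clutch gives; let it slip on by about 30 degrees, and never by more than 60 degrees in all, and leave the shaker firmly clamped. Do not push the moving jaw by hand, and leave the taller shaker, the wooden cup and the white mug alone.

Things in the scene. Friction and masses are not known exactly. Their poses are not given: they have to be found in the camera images.
- vise: Grey jar vise screwed to the worktop. Origin: centre of its underside. x across, y along it (the way the moving jaw closes, from the knob to the V-shaped fixed jaw), z up. Base plate 86 (x) x 226 (y) x 10 mm. V jaw at +y (two rubber faces, 26 mm wide, tops 38 mm above the worktop), moving jaw in the middle, gear housing (60 x 64 mm, top 47 mm up) with the black knob at -y.
- seat (a point): Point on top of the base plate, 10 mm above the worktop, where the shaker's axis stands when pressed home against both V faces; 55 mm from the vise's origin along its +y, 123 mm from the knob's axis. Axes as the vise. A shaker set down some mm short of it (towards -y, up to the middle of the gap) is pushed home by the moving jaw.
- jaw_face (a point): Centre of the rubber face of the moving jaw; the face looks to the vise's +y. Jaw 48 mm wide (x), 14 mm thick, top 38 mm above the worktop. It touches a seated shaker when 23.5 mm from the seat along y; at the start it is 31.5 to 36.3 mm from it (8 to 13 mm to go). It advances 6 mm per radian of the spindle and stays where it is left.
- knob_grip (a point): Fixed point on the vertical axis of the knob, at the height to grip it, 75 mm above the worktop. The knob is a black fluted cylinder, 39 mm across (41 over the flutes), from 52 to 86 mm above the worktop; turned clockwise (from above) it closes the jaw. The knob sits on a torsion spring: it winds up 0.4 rad per N m (0.14 rad at the clutch torque, so the torque stays readable at rest) and springs back when let go. Axes: as the vise.
- clutch (a point): Fixed point on the knob's axis at the housing's top. Turning clockwise, the knob first has up to 2.4 rad of dead play (how much differs each time), then drives the spindle at about 0.17 N m. Once the jaw presses on the seated shaker the torque climbs to 0.36 N m: there the slip clutch gives, and the knob turns on at a steady 0.36 N m while jaw and spindle stand still, pressing with about 30 N.
- pin_top (a point): Top of the thin steel tell-tale pin (8 mm diameter) in the middle of the knob's top. It stands 12 mm above knob_grip at the start (1 mm proud of the knob) and rises 2 mm per radian that the clutch slips: 60 degrees of slip is 2.1 mm. It turns with the drive under the clutch, not with the slipping knob.
- short_center (a point): Centre, half-way up, of the shorter steel shaker: a closed upright cylinder of 47 mm diameter, 82 mm high, about 0.12 kg, standing on the worktop (its top 82 mm up; in the vise 92 mm, 54 mm above the jaws). Carried over the vise it must clear the knob (86 mm). z along its axis.
- short_shaker: The same shorter shaker; origin at the centre of its underside.
- tall_center (a point): Centre, half-way up, of the taller steel shaker: 47 mm diameter, 100 mm high; to be left alone. It and the short one may stand in either's place, at least 90 mm between their axes.
- jaw: The moving jaw as a body; its origin is the point jaw_face.
- wooden_cup: Wooden cup, 52 mm across, 53 mm high, behind the vise; to be left alone. Origin at the centre of its underside.
- white_mug: White mug, 86 x 115 x 112 mm, behind the vise; to be left alone. Origin at the centre of its underside.
There are look-alikes about, which are no part of the job. There is more than one size of the vise; the one meant has the size given above.

How it is judged:
By the outcome, as a careful person would: the job done as asked, in the order asked, and still so for the second after the job is handed in, with the robot touching nothing.
It also fails if it takes over 72 s, if anything falls off the work surface, if the arm or the gripper's body presses on something with over 40 N, if the wrist force passes 120 N, or if a joint passes its speed limit or range.

ROBOT

A 6-joint arm with a two-finger parallel gripper is mounted at the origin on a cart in front of the work surface, level with it; the furniture and walls round the work are solid. World frame = base frame: x ahead of the robot, y to its left, z up, the work surface at z = 0. Lengths are in mm, angles in rad, forces in N, time in s.
With the tool pointing down it reaches from about 300 to 875 mm from the base axis. Payload 4.2 kg.
Tool frame: the origin (TCP) lies on the centre line of the jaws, within the pads' length; the fingertips stand 22 mm ahead of it and the grasp point (between the pads) lies 3 mm ahead of it; z points along the fingers, y is the line along which they close (so a half turn about z gives the same grasp; the last joint's range is limited). The gripper opens to 85 mm and grips with 20 to 120 N. Pads are 22 mm wide; open, the fingers measure 114 mm over their backs; the gripper's body (76 mm by 85 mm) begins 54 mm behind the grasp point. The pads swing forward as they close: fully open they stand 13 mm farther back than shut.
Start: joints at [1.241, 0.32, 1.565, -0, 1.257, -0.02], TCP at [175.3, 547.639, 253.338] pointing down, gripper open.
Joint ranges: [-3.11, 3.11], [-0.84, 2.01], [0.21, 2.61], [-1.34, 4.49], [0.05, 2.63], [-2.56, 2.56]. Speed limits (rad/s): [2.57, 2.57, 3.14, 3.14, 3.14, 3.14].

INTERFACE

Orientations are given as a rotation vector (axis times angle).
In Python, from cell import * gives the robot as it stands. The module is installed in compiled form; this text tells all that it offers. Calls block until the motion is done:
- move_ptp(position, orientation): joint-space move of the TCP to a pose.
- move_l(position, v=150, attitude=None, force_limit=None): straight line of the TCP; attitude=None keeps the orientation; v is the mean speed in mm/s. With force_limit (N) it stops when the force on the tool has changed by that much, and returns True; else False.
- goto_joints(angles): joint-space move.
- grip(opening, effort=None): finger opening in mm; effort is the grip in N (None keeps the last); returns when the fingers have stopped.
- wait(seconds).
- solve_ik(position, orientation): joint angles nearest the present ones, or None.
- get_state(): the state.
- snapshot(name): name is "scene" or "side" or "wrist"; returns a dict with "color" (480x640x3 uint8, blue, green, red), "depth" (480x640 float32, mm along the optical axis (not along the pixel's ray), 0 where there is no reading), "fx", "fy", "cx", "cy" (pixels), "xyz" and "attitude" of the camera in the world; the wrist camera has in their place "T_tool_cam" (4x4, takes a point from camera to tool coordinates, whose origin is the TCP and whose axes are the flange's). Camera axes: x right, y down, z forward; pixel columns grow to the right and rows downward; lengths in mm; the calibration is good to about 2 mm. A picture is of the moment at which its call begins: read the wrist's pose just before it.
A pose or a line that the arm cannot do raises MotionError and nothing moves.
- close_job(): hands the job in; it is judged then, once.
The state is a dict: "time": time; "q": joint angles; "dq": joint speeds; "joint_torque": joint torques, N m; "tool_pos": TCP position; "eef_rot": TCP orientation; "force": force on the tool from outside, world axes, zero at the start; "ft_torque": the same for the moment, N m; "gripper_width": finger opening in mm; "grasp_force": force on a finger pad.
Only numpy, scipy, OpenCV 4.12 (cv2) and the standard library are available. Lean on these libraries where they do the work, as an engineer would, in place of code of your own. Each camera call takes 0.05 s, during which the arm holds its last target. There are 200 camera calls.

## Working session

There is one attempt and no reset: what is moved stays moved. The work goes in short steps, each a Python script; the robot and the scene stay as the last script left them, time stands still between calls to the robot, and variables do not carry over. Pictures are saved under pics/ and viewed, at most 10 in all, crops included, and the job is handed in when it is done.

```bash
mkdir -p pics
cat > h.py <<'E'
import numpy as np, cv2, pickle
from scipy.spatial.transform import Rotation as R
def campose(s,st=None):
    if "T_tool_cam" in s:
        T=np.eye(4);T[:3,:3]=R.from_rotvec(st["eef_rot"]).as_matrix();T[:3,3]=st["tool_pos"]
        return T@np.array(s["T_tool_cam"])
    T=np.eye(4);a=np.array(s["attitude"],float)
    T[:3,:3]=a if a.shape==(3,3) else R.from_rotvec(a).as_matrix();T[:3,3]=s["xyz"];return T
def cloud(s,st=None):
    T=campose(s,st);v,u=np.mgrid[:480,:640];d=s["depth"].astype(float)
    p=np.stack([(u-s["cx"])/s["fx"]*d,(v-s["cy"])/s["fy"]*d,d],-1)
    w=p@T[:3,:3].T+T[:3,3];w[d<=0]=np.nan;return w
def ray(s,u,v,z,st=None):
    T=campose(s,st);d=T[:3,:3]@np.array([(u-s["cx"])/s["fx"],(v-s["cy"])/s["fy"],1.])
    return T[:3,3]+d*(z-T[2,3])/d[2]
E
python3 - <<'E'
from cell import *; from h import *
st=get_state();print(st)
S={}
for n in("scene","side","wrist"):
    s=snapshot(n);S[n]=s;cv2.imwrite(f"pics/{n}0.png",s["color"]);print(n,{k:v for k,v in s.items() if k not in("color","depth")})
pickle.dump((st,S),open("s0.pkl","wb"))
E
```

```text
{'time': 0.0, 'q': array([ 1.24102117e+00,  3.20280363e-01,  1.56569664e+00,  1.43853602e-05,
        1.25740588e+00, -1.99687701e-02]), 'dq': array([ 0.00065884, -0.00085974,  0.00112817, -0.00097926, -0.00188731,
        0.00035482]), 'joint_torque': array([-3.35390914e-04, -4.15507185e+01, -2.34158206e+01,  1.42354047e-04,
        8.20679648e-03, -1.20960129e-05]), 'tool_pos': array([175.1351642 , 547.20662992, 252.48202376]), 'eef_rot': array([-4.84655482e-01, -3.10365337e+00,  2.76517249e-03]), 'force': array([-0.77926976, -0.03903282,  0.30024599]), 'ft_torque': array([-0.0406031 , -0.00741927, -0.00161629]), 'grasp_force': 0.0, 'gripper_width': 85.54014222037242}
scene {'fx': 499.30309994003875, 'fy': 499.30309994003875, 'cx': 328.92233301771705, 'cy': 234.71459879908278, 'xyz': array([ 478.89142614, -787.26845076,  907.06578115]), 'attitude': array([-2.38774206,  0.1200859 , -0.04184669])}
side {'fx': 482.0275913635097, 'fy': 482.0275913635097, 'cx': 311.9550977254769, 'cy': 237.3459775226604, 'xyz': array([ 283.16703356, -785.28207677,  638.09118698]), 'attitude': array([-2.14413729,  0.377019  , -0.20053036])}
wrist {'fx': 381.2426834861319, 'fy': 381.2426834861319, 'cx': 313.73955587589876, 'cy': 244.68784998618074, 'T_tool_cam': array([[ 7.97509387e-04, -9.63557420e-01, -2.67500398e-01,
         6.78405189e+01],
       [ 9.99999254e-01,  1.01589931e-03, -6.78012178e-04,
         3.82080615e-01],
       [ 9.25057135e-04, -2.67499658e-01,  9.63557511e-01,
        -1.21591873e+02],
       [ 0.00000000e+00,  0.00000000e+00,  0.00000000e+00,
         1.00000000e+00]])}
```

View pics/scene0.png

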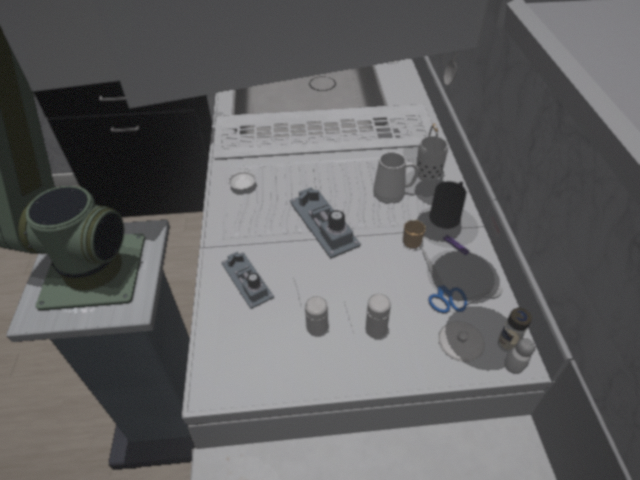

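View pics/side0.png

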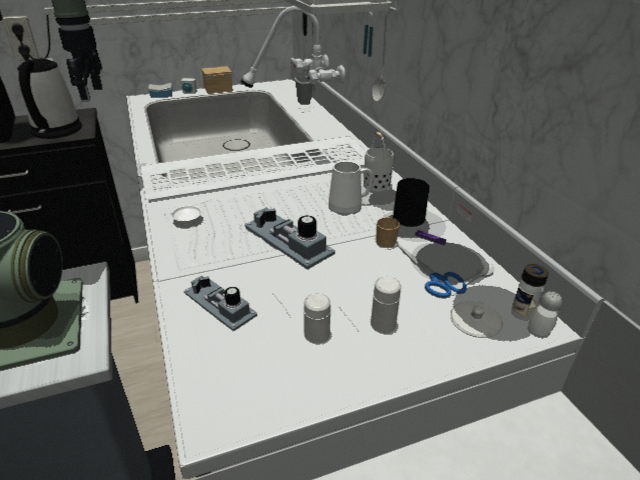

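Scene view: two vises, the larger at (325,222) and the smaller at (247,279), and two shakers at (317,315) and (378,315). The right one looks taller in the side view (386,305 against 317,317). I'll measure both to confirm.

Run:
```python
from h import *
st,S=pickle.load(open("s0.pkl","rb"))
for n in("scene","side"):
    s=S[n];w=cloud(s);z=w[...,2]
    print(n,"valid",np.mean(s["depth"]>0))
    m=((z>6)&(z<130)&(w[...,0]>150)&(w[...,0]<900)&(w[...,1]>-500)&(w[...,1]<400)).astype(np.uint8)
    N,L,stt,c=cv2.connectedComponentsWithStats(m)
    for i in range(1,N):
        if stt[i,4]<150: continue
        p=w[L==i];top=np.percentile(p[:,2],98);t=p[p[:,2]>top-6]
        hull=p[:,:2].astype(np.float32);r=cv2.minAreaRect(hull)
        print(c[i].round(),stt[i,4],"top %.0f"%top,"topmed",np.median(t,0).round(1),"range",((t.max(0)+t.min(0))/2).round(1),"rect",np.round(r[0],1),np.round(r[1],1),round(r[2],1))
im=S["side"]["color"];a=cv2.resize(im[270:350,180:420],None,fx=3,fy=3,interpolation=cv2.INTER_CUBIC)
b=cv2.resize(im[195:275,180:420],None,fx=3,fy=3,interpolation=cv2.INTER_CUBIC)
cv2.imwrite("pics/crop1.png",np.vstack([b,a]))
```

```text
scene valid 0.9957486979166666
[390. 164.] 3251 top 110 topmed [748.6 218.2 108.9] range [779.9 232.9 117. ] rect [575.5 276.8] [246.4 646.1] 90.0
[241. 179.] 246 top 20 topmed [335.5 281.7  16.9] range [340.  269.5  17.8] rect [340.4 268.5] [71.7 76.2] 16.6
[447. 203.] 1356 top 93 topmed [856.3  80.9  91. ] range [857.9  86.5  92.3] rect [856.9  88.7] [89.4 77.9] 84.5
[324. 221.] 2204 top 85 topmed [573.7  35.9  84. ] range [574.4  37.8  83.9] rect [548.3  97.9] [ 86.7 225. ] 22.8
[413. 233.] 509 top 51 topmed [758.1  10.1  48.6] range [757.3  14.1  49.8] rect [757.3  14. ] [56.2 50.2] 77.8
[247. 278.] 922 top 59 topmed [ 376.4 -107.4   57.8] range [ 376.2 -105.4   57.5] rect [356. -65.] [ 57.5 151.9] 27.2
[451. 298.] 384 top 11 topmed [ 803.5 -169.5    7.6] range [ 819.3 -167.     9.6] rect [ 815.4 -174.2] [ 72.7 119.1] 69.7
[377. 315.] 894 top 101 topmed [ 629.2 -226.6   98. ] range [ 629.4 -225.3   98.8] rect [ 629.2 -226.6] [45.  46.2] 81.5
[316. 315.] 758 top 83 topmed [ 505.9 -207.1   79.8] range [ 506.2 -206.    81.1] rect [ 505.8 -207.4] [44.9 45.5] 40.5
[515. 341.] 1462 top
[... 736 characters left out ...]
ed [ 794.2 -163.3    8.1] range [ 818.  -112.8   10. ] rect [ 789.  -131.2] [118.  175.6] 39.8
[536. 302.] 2245 top 106 topmed [ 884.3 -288.7  105. ] range [ 884.1 -286.5  104. ] rect [ 882.1 -311.2] [90.8 35.3] 89.2
[220. 301.] 1800 top 60 topmed [ 373.6 -106.7   59.6] range [ 373.7 -104.8   58.5] rect [353.1 -64.2] [ 60.2 155.7] 26.8
[385. 304.] 1341 top 101 topmed [ 624.9 -226.9   99.8] range [ 627.2 -224.1   99.2] rect [ 625.8 -225.3] [44.5 46. ] 77.3
[316. 317.] 1161 top 83 topmed [ 502.2 -207.9   81.9] range [ 503.5 -205.3   81.3] rect [ 502.5 -206. ] [43.7 45.3] 83.8
[476. 317.] 978 top 27 topmed [ 795.8 -270.9   25.5] range [ 797.6 -269.7   24.6] rect [ 796.8 -269.3] [85.7 88.9] 41.1
```

View pics/crop1.png

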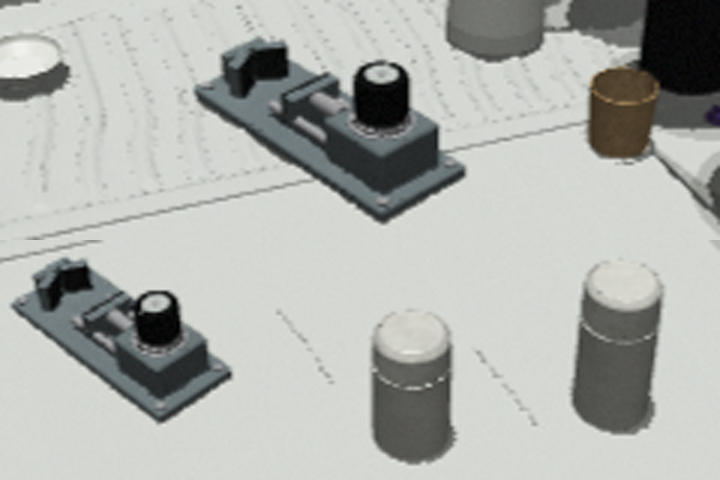

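Confirmed. The left shaker (side 317,317) has its top at 82 mm, so it is the short one; the right (386,305) is 100 mm. The large vise at (291,236) measures 86 x 226 mm with a knob top of 86 mm, so it is the one meant; the small one at (220,301) is 57 x 152 mm. Next I'll look at the vise and the shaker with the wrist camera.

```bash
cat >> h.py <<'E'
def down(a):  # tool z down, tool y along world angle a
    y=np.array([np.cos(a),np.sin(a),0]);z=np.array([0,0,-1.]);x=np.cross(y,z)
    return R.from_matrix(np.stack([x,y,z],1)).as_rotvec()
E
python3 - <<'E'
from cell import *; from h import *
a=np.radians(22.8)
for nm,p in(("view",(547,99,330)),("shk",(504,-207,200)),("seat",(526,150,200)),("knob",(573,36,120))):
    for k in(0,np.pi,np.pi/2,-np.pi/2):
        q=solve_ik(p,down(a+k)); print(nm,round(k,2),None if q is None else np.round(q,2))
S={}
def look(n,p,k):
    move_ptp(p,down(a+k)); st=get_state();s=snapshot("wrist");S[n]=(st,s);cv2.imwrite(f"pics/w_{n}.png",s["color"]);return cloud(s,st)
# choose smallest |q6|
def best(p): 
    c=[(abs(q[5]),k) for k in(0,np.pi) for q in[solve_ik(p,down(a+k))] if q is not None];return min(c)[1]
w=look("vise",(547,99,330),best((547,99,330)))
z=w[...,2];near=np.hypot(w[...,0]-547,w[...,1]-99)<150
p=w[near&(z>5)&(z<100)];print("vise rect",cv2.minAreaRect(p[:,:2].astype(np.float32)))
t=w[near&(z>80)&(z<95)];print("knob",len(t),cv2.minEnclosingCircle(t[:,:2].astype(np.float32)),t[:,2].max())
w=look("shk",(504,-207,200),best((504,-207,200)))
z=w[...,2];t=w[(np.hypot(w[...,0]-504,w[...,1]+207)<40)&(z>60)&(z<95)]
print("shk",len(t),cv2.minEnclosingCircle(t[:,:2].astype(np.float32)),t.mean(0),np.percentile(t[:,2],98))
pickle.dump(S,open("s1.pkl","wb"));print(get_state()["time"],get_state()["tool_pos"])
E
```

```text
view 0 [ 0.16  0.25  1.47  0.    1.42 -0.24]
view 3.14 None
view 1.57 [ 0.16  0.25  1.47 -0.    1.42 -1.81]
view -1.57 [ 0.16  0.25  1.47 -0.    1.42  1.33]
shk 0 [-0.41  0.31  1.72  0.    1.11 -0.81]
shk 3.14 [-0.41  0.31  1.72  0.    1.11  2.33]
shk 1.57 [-0.41  0.31  1.72 -0.    1.11 -2.38]
shk -1.57 [-0.41  0.31  1.72 -0.    1.11  0.76]
seat 0 [ 0.26  0.32  1.71  0.    1.11 -0.14]
seat 3.14 None
seat 1.57 [ 0.26  0.32  1.71  0.    1.11 -1.71]
seat -1.57 [ 0.26  0.32  1.71 -0.    1.11  1.43]
knob 0 [ 0.04  0.43  1.75  0.    0.96 -0.36]
knob 3.14 None
knob 1.57 [ 0.04  0.43  1.75 -0.    0.96 -1.93]
knob -1.57 [ 0.04  0.43  1.75 -0.    0.96  1.22]
vise rect ((547.1956787109375, 101.17903900146484), (86.09051513671875, 223.69773864746094), 22.929157257080078)
knob 1140 ((572.990478515625, 40.272674560546875), 20.68796730041504) 89.88792131558796
shk 3833 ((504.8487854003906, -203.09104919433594), 23.2120304107666) [ 503.90600166 -201.00407709   81.14581104] 84.21603452494995
3.625 [ 504.87032769 -206.12151725  200.67219369]
```

View pics/w_vise.png

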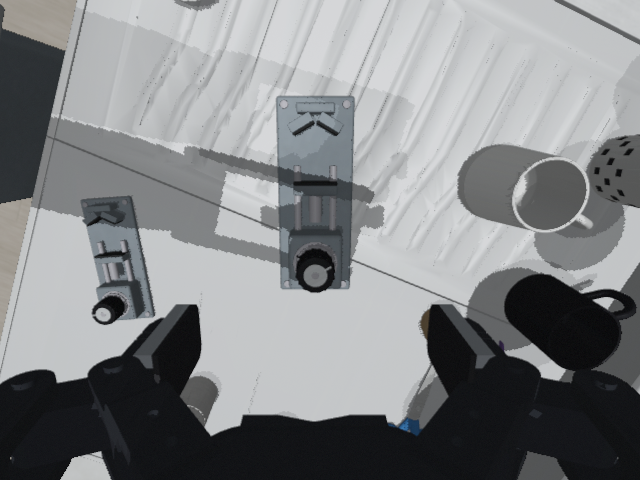

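Wrist view: the vise is at (315,190), V jaw up at (315,118), jaw face near (315,183) and knob at (315,272). The jaws are open. Now I'll pick up the short shaker and hold it over the seat.

Run:
```python
from cell import *; from h import *
a=np.radians(22.9); o=down(a)
f=lambda s:{k:np.round(s[k],2) for k in("time","tool_pos","force","gripper_width","grasp_force")}
grip(75)
move_l((504.7,-204,100),v=150,attitude=o)
print("down",move_l((504.7,-204,61),v=80,force_limit=8),f(get_state()))
grip(40,effort=40);print(f(get_state()))
move_l((504.7,-204,200),v=150);print(f(get_state()))
move_ptp((527.7,147.3,200),o);wait(.3);st=get_state();print(f(st))
s=snapshot("wrist");c=s["color"];cv2.imwrite("pics/w_over.png",c);ss=snapshot("side");cv2.imwrite("pics/s_over.png",ss["color"][150:300,180:380].repeat(3,0).repeat(3,1))
w=cloud(s,st);z=w[...,2];t=w[(np.hypot(w[...,0]-527,w[...,1]-147)<40)&(z>210)&(z<230)]
print("held top",len(t),t.mean(0) if len(t) else 0, cv2.minEnclosingCircle(t[:,:2].astype(np.float32)) if len(t) else 0)
```

```text
down False {'time': np.float64(5.34), 'tool_pos': array([ 504.98, -204.11,   61.23]), 'force': array([0.58, 0.06, 0.02]), 'gripper_width': np.float64(74.94), 'grasp_force': np.float64(0.0)}
{'time': np.float64(5.71), 'tool_pos': array([ 505.15, -204.19,   61.71]), 'force': array([-0.27,  0.76,  4.22]), 'gripper_width': np.float64(46.49), 'grasp_force': np.float64(40.78)}
{'time': np.float64(6.78), 'tool_pos': array([ 504.01, -203.7 ,  198.88]), 'force': array([-0.69,  0.63, -0.92]), 'gripper_width': np.float64(45.86), 'grasp_force': np.float64(41.11)}
{'time': np.float64(8.41), 'tool_pos': array([527.91, 146.54, 200.02]), 'force': array([ 0.21, -0.93, -2.27]), 'gripper_width': np.float64(46.39), 'grasp_force': np.float64(41.12)}
held top 18997 [525.48858965 151.93013926 220.20567127] ((524.5396728515625, 152.820068359375), 39.44437026977539)
```

View pics/w_over.png

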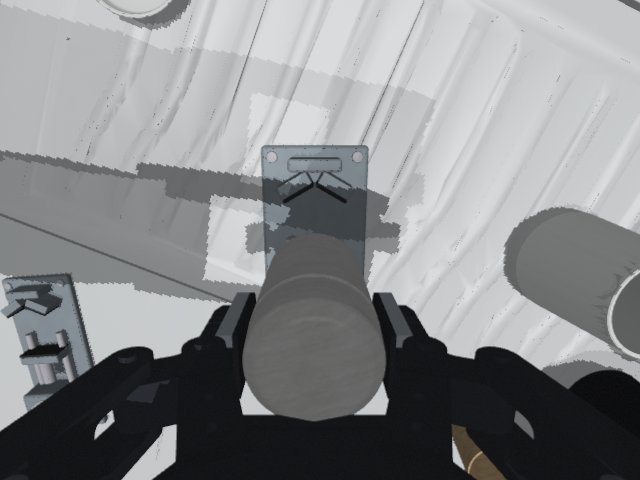

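The held shaker's top disc is at about (315,350), with the V jaw ahead at (315,190). I'll measure the held axis from the flat top before lowering it.

Run:
```python
from cell import *; from h import *
st=get_state();s=snapshot("wrist");w=cloud(s,st);z=w[...,2]
for lo in(212,216,218,220):
    m=(np.hypot(w[...,0]-527,w[...,1]-147)<32)&(z>lo)&(z<230)
    m=cv2.morphologyEx(m.astype(np.uint8),cv2.MORPH_OPEN,np.ones((5,5)))>0
    t=w[m];r=cv2.minEnclosingCircle(t[:,:2].astype(np.float32));print(lo,len(t),np.round(r[0],1),round(r[1],1),np.percentile(t[:,2],[5,50,95]).round(1))
print(st["tool_pos"],ray(s,315,350,221,st))
# vise V end: base plate in this view
m=(z>6)&(z<14)&(np.hypot(w[...,0]-510,w[...,1]-185)<90)
m=cv2.morphologyEx(m.astype(np.uint8),cv2.MORPH_OPEN,np.ones((5,5)))>0
p=w[m]-[547.2,101.2,0];a=np.radians(22.9)
Y=p[:,:2]@[-np.sin(a),np.cos(a)];X=p[:,:2]@[np.cos(a),np.sin(a)]
k=Y>60;print("plate X",np.percentile(X[k],[.5,99.5]),"Y end",np.percentile(Y,99.5),"(113 expected)")
```

```text
212 17093 [524.3 153.7] 30.1 [215.2 220.9 222.3]
216 15692 [523.7 155.3] 30.0 [217.7 221.  222.3]
218 13586 [523.5 155.7] 29.9 [218.9 221.1 222.4]
220 10611 [522.7 157.7] 29.5 [220.4 221.3 222.5]
[527.81848943 146.86832744 200.00689612] [525.290249   154.08663029 221.        ]
plate X [-42.29022631  42.59188784] Y end 112.02103618304223 (113 expected)
```

Run:
```python
from cell import *; from h import *
a=np.radians(22.9)
for n in("wrist","side","scene"):
    st=get_state();s=snapshot(n);w=cloud(s,st);p=w-np.array([*st["tool_pos"][:2],0])
    X=p[...,:2]@[np.cos(a),np.sin(a)];Y=p[...,:2]@[-np.sin(a),np.cos(a)];z=w[...,2]
    c=s["color"].mean(-1)
    m=(abs(X)<19)&(abs(Y)<38)&(z>140)&(z<230)&(c>55)
    if n=="wrist":
        for x0 in(-15,-10,-5,0,5,10,15):
            k=m&(abs(X-x0)<1.5)&(z>210);print(x0,np.percentile(Y[k],[1,99]).round(1),"exp half",round(np.sqrt(23.5**2-x0**2),1))
        v,u=np.nonzero(m&(abs(X)<1.5));i=np.argsort(v)[::25];print([(v[j],round(Y[v[j],u[j]],1),round(z[v[j],u[j]],1),int(c[v[j],u[j]])) for j in i])
    else:
        t=p[m];print(n,m.sum(),"Y",np.percentile(Y[m],[2,98]),"z",np.percentile(z[m],[2,98]))
```

```text
-15 [-14.3  18.4] exp half 18.1
-10 [-14.7  21.2] exp half 21.3
-5 [-15.5  22.9] exp half 23.0
0 [-16.6  23.3] exp half 23.5
5 [-15.6  22.9] exp half 23.0
10 [-14.7  21.3] exp half 21.3
15 [-14.4  18.3] exp half 18.1
[(np.int64(233), np.float64(23.6), np.float64(140.7), 87), (np.int64(237), np.float64(23.7), np.float64(148.8), 87), (np.int64(241), np.float64(23.9), np.float64(156.9), 89), (np.int64(245), np.float64(23.5), np.float64(161.8), 88), (np.int64(248), np.float64(23.7), np.float64(167.4), 88), (np.int64(252), np.float64(23.8), np.float64(173.5), 88), (np.int64(255), np.float64(24.0), np.float64(178.4), 87), (np.int64(258), np.float64(23.7), np.float64(181.2), 88), (np.int64(261), np.float64(23.9), np.float64(185.8), 86), (np.int64(264), np.float64(23.8), np.float64(188.9), 85), (np.int64(267), np.float64(23.7), np.float64(192.2), 86), (np.int64(270), np.float64(23.6), np.float64(195.0), 87), (np.int64(273), np.float64(23.5), np.float64(197.9), 91), (np.int64(277), np.float64(23.8), np.float64(202.6), 89), (np.int64(279), np.float64(23.6), np.float64(203.8), 87), (np.int64(28
[... 2702 characters left out ...]
3), np.float64(222.0), 99), (np.int64(400), np.float64(-9.4), np.float64(221.4), 97), (np.int64(403), np.float64(-10.2), np.float64(221.8), 100), (np.int64(405), np.float64(-11.0), np.float64(221.7), 100), (np.int64(408), np.float64(-11.8), np.float64(222.1), 100), (np.int64(410), np.float64(-13.8), np.float64(220.5), 101), (np.int64(413), np.float64(-14.1), np.float64(221.5), 99), (np.int64(415), np.float64(-15.0), np.float64(221.3), 99), (np.int64(418), np.float64(-16.7), np.float64(220.5), 97), (np.int64(420), np.float64(-17.0), np.float64(221.1), 89)]
side 541 Y [-22.78933259   9.99866984] z [142.47608698 221.56174926]
scene 532 Y [-25.67467155  10.75344376] z [142.04355351 220.22820681]
```

The shaker is vertical and centred on the TCP to within 1 mm. Lowering it.

Run:
```python
from cell import *; from h import *
f=lambda s:{k:np.round(s[k],2) for k in("time","tool_pos","force","gripper_width","grasp_force")}
x,y=528.0,146.5
move_l((x,y,95),v=150)
print(move_l((x,y,76),v=60,force_limit=8),f(get_state()))
print(move_l((x,y,68),v=15,force_limit=5),f(get_state()))
```

```text
False {'time': np.float64(10.02), 'tool_pos': array([527.79, 146.44,  75.63]), 'force': array([ 0.71,  0.  , -0.85]), 'gripper_width': np.float64(46.3), 'grasp_force': np.float64(41.13)}
True {'time': np.float64(10.42), 'tool_pos': array([528.3 , 146.59,  71.71]), 'force': array([-0.47,  0.47,  4.74]), 'gripper_width': np.float64(46.14), 'grasp_force': np.float64(41.45)}
```

Run:
```python
from cell import *; from h import *
x,y=528.0,146.5
grip(65);move_l((x,y,150),v=150)
a=np.radians(22.9);move_ptp((573.3,38,230),down(a));wait(.2)
st=get_state();s=snapshot("wrist");cv2.imwrite("pics/w_placed.png",s["color"]);w=cloud(s,st);z=w[...,2]
o=np.array([547.2,101.2])
p=w[...,:2]-o;X=p@[np.cos(a),np.sin(a)];Y=p@[-np.sin(a),np.cos(a)]
m=(abs(X)<26)&(abs(Y-50)<35)&(z>86)&(z<100);print("shaker X,Y",cv2.minEnclosingCircle(np.stack([X[m],Y[m]],1).astype(np.float32)),np.percentile(z[m],[5,50,95]))
m=(abs(X)<28)&(abs(Y+68)<28)&(z>78)&(z<95);print("knob",cv2.minEnclosingCircle(np.stack([X[m],Y[m]],1).astype(np.float32)),np.percentile(z[m],[5,50,95]))
m=(abs(X)<20)&(Y>0)&(Y<35)&(z>34)&(z<42);print("jaw top Y",np.percentile(Y[m],[2,98]) if m.any() else None)
print(get_state()["time"])
for k in np.radians([-60,-30,0,30,60,90]):
    for d in(0,np.pi,-np.pi):
        q=solve_ik((573.3,38,72),down(a+k+d)); print(round(np.degrees(k)),round(d,1),None if q is None else np.round(q,3))
```

```text
shaker X,Y ((0.1989625245332718, 49.301212310791016), 22.643964767456055) [89.05428073 92.49981408 93.93888648]
knob ((0.06248479336500168, -65.95621490478516), 20.445945739746094) [83.7959327  87.08321948 88.34988783]
jaw top Y [ 1.35301972 26.63734962]
12.2917
-60 0 [ 0.046  0.489  1.803 -0.     0.849  0.694]
-60 3.1 [ 0.046  0.489  1.803 -0.     0.849 -2.448]
-60 -3.1 [ 0.046  0.489  1.803 -0.     0.849 -2.448]
-30 0 [ 0.046  0.489  1.803 -0.     0.849  0.17 ]
-30 3.1 None
-30 -3.1 None
0 0 [ 0.046  0.489  1.803  0.     0.849 -0.354]
0 3.1 None
0 -3.1 None
30 0 [ 0.046  0.489  1.803 -0.     0.849 -0.877]
30 3.1 [ 0.046  0.489  1.803 -0.     0.849  2.264]
30 -3.1 [ 0.046  0.489  1.803 -0.     0.849  2.264]
60 0 [ 0.046  0.489  1.803 -0.     0.849 -1.401]
60 3.1 [ 0.046  0.489  1.803 -0.     0.849  1.741]
60 -3.1 [ 0.046  0.489  1.803 -0.     0.849  1.741]
90 0 [ 0.046  0.489  1.803 -0.     0.849 -1.924]
90 3.1 [ 0.046  0.489  1.803 -0.     0.849  1.217]
90 -3.1 [ 0.046  0.489  1.803 -0.     0.849  1.217]
```

View pics/w_placed.png

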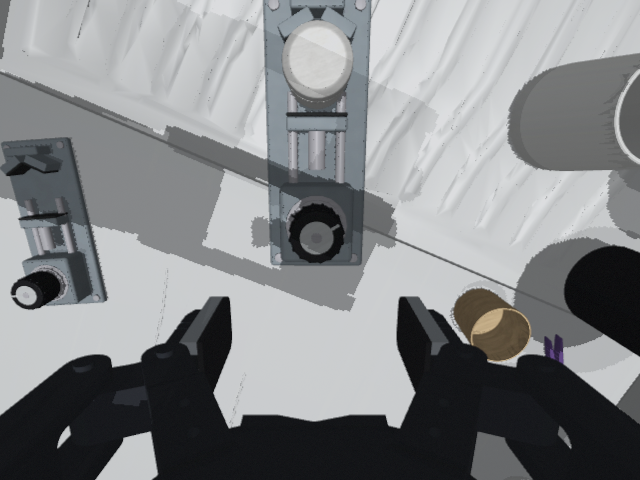

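Shaker stands between the jaws at (318,60), clear of the moving jaw at (318,120); knob at (316,228). Clockwise is increasing q6, so I grip the knob at q6 ≈ -2.45 and turn it in small steps while reading the torque.

```bash
cat >> h.py <<'E'
def turn(q0,q6,stop=None,step=0.12):
    """joint-6 steps up to q6; logs (q6, torque z, lateral force); stops when stop(tz) is true"""
    from cell import goto_joints,get_state
    log=[];q=np.array(q0,float)
    while q[5]<q6-1e-6:
        q[5]=min(q[5]+step,q6);goto_joints(q);s=get_state()
        log.append((s["q"][5],s["ft_torque"][2],s["joint_torque"][5],*s["force"][:2],s["time"]))
        if stop and stop(log): break
    return q,np.array(log)
E
python3 - <<'E'
from cell import *; from h import *
a=np.radians(22.9);o=down(a+np.radians(120))
f=lambda s:{k:np.round(s[k],3) for k in("time","q","tool_pos","force","ft_torque","gripper_width","grasp_force")}
move_ptp((573.1,39.3,130),o)
print(move_l((573.1,39.3,78),v=100,force_limit=10));print(f(get_state()))
grip(36,effort=60);print(f(get_state()));wait(.2);print(f(get_state()))
q=get_state()["q"];np.save("q0.npy",solve_ik((573.1,39.3,78),o))
q,l=turn(np.load("q0.npy"),-2.448+.5,stop=lambda L:L[-1][1]>.3)
print(l.round(3));np.save("q.npy",q)
E
```

```text
False
{'time': np.float64(14.775), 'q': array([ 0.048,  0.481,  1.797, -0.   ,  0.862, -2.446]), 'tool_pos': array([573.493,  39.295,  78.282]), 'force': array([0.261, 0.077, 0.557]), 'ft_torque': array([ 0.01 , -0.032, -0.07 ]), 'gripper_width': np.float64(65.094), 'grasp_force': np.float64(0.0)}
{'time': np.float64(15.142), 'q': array([ 4.900e-02,  4.800e-01,  1.797e+00,  1.000e-03,  8.640e-01,
       -2.446e+00]), 'tool_pos': array([573.233,  39.602,  79.198]), 'force': array([-1.095,  1.856,  6.894]), 'ft_torque': array([0.262, 0.32 , 0.01 ]), 'gripper_width': np.float64(37.351), 'grasp_force': np.float64(59.697)}
{'time': np.float64(15.342), 'q': array([ 4.900e-02,  4.800e-01,  1.797e+00,  1.000e-03,  8.640e-01,
       -2.446e+00]), 'tool_pos': array([573.249,  39.613,  79.192]), 'force': array([-1.997,  0.377,  6.152]), 'ft_torque': array([ 0.21 ,  0.361, -0.056]), 'gripper_width': np.float64(37.489), 'grasp_force': np.float64(59.695)}
[[-2.3250e+00 -1.3000e-02  6.6000e-02 -1.4950e+00  1.9890e+00  1.5592e+01]
 [-2.2050e+00 -1.8000e-02  6.8000e-02 -1.7710e+00  1.3360e+00  1.5842e+01]
 [-2.0860e+00  1.6900e-01  2.0900e-01 -2.0720e+00  2.0510e+00  1.6092e+01]
 [-1.9660e+00  1.4200e-01  2.1000e-01 -1.7570e+00  2.0450e+00  1.6342e+01]
 [-1.9480e+00  2.2500e-01  1.7800e-01 -2.6680e+00  1.8040e+00  1.6592e+01]]
```

Run:
```python
from cell import *; from h import *
q,l=turn(np.load("q.npy"),0.3,stop=lambda L:L[-1][2]>.30 or L[-1][1]>.34,step=.1)
print(l.round(3));np.save("q.npy",q);s=get_state();print(s["gripper_width"],s["tool_pos"])
```

```text
[[-1.848  0.163  0.203 -2.643  2.346 16.842]
 [-1.748  0.214  0.203 -2.069  2.509 17.092]
 [-1.648  0.115  0.203 -1.919  1.771 17.342]
 [-1.548  0.1    0.203 -2.025  1.209 17.592]
 [-1.448  0.163  0.203 -2.904  1.178 17.842]
 [-1.348  0.154  0.207 -1.84   2.442 18.092]
 [-1.248  0.13   0.207 -2.897  2.284 18.342]
 [-1.148  0.154  0.207 -2.808  2.701 18.592]
 [-1.048  0.104  0.207 -2.707  1.995 18.842]
 [-0.948  0.142  0.207 -2.308  2.177 19.092]
 [-0.848  0.11   0.207 -1.96   1.768 19.342]
 [-0.748  0.141  0.207 -2.448  2.643 19.592]
 [-0.648  0.134  0.207 -1.582  3.023 19.842]
 [-0.548  0.152  0.207 -2.616  2.531 20.092]
 [-0.448  0.166  0.207 -2.395  3.164 20.342]
 [-0.348  0.217  0.207 -2.079  3.11  20.592]
 [-0.248  0.149  0.207 -1.697  3.153 20.842]
 [-0.148  0.263  0.309 -1.809  2.708 21.092]]
37.603322893629304 [573.26244057  40.06538535  79.18084464]
```

Run:
```python
from cell import *; from h import *
q,l=turn(np.load("q.npy"),0.15,stop=lambda L:len(L)>2 and L[-1][2]>.36 and L[-1][2]-L[-3][2]<.008,step=.04)
print(l.round(3));np.save("q.npy",q);s=get_state();print(s["gripper_width"],s["tool_pos"])
```

```text
[[-1.0900e-01  3.2900e-01  3.3000e-01 -1.9270e+00  3.1960e+00  2.1342e+01]
 [-6.9000e-02  3.3100e-01  3.7200e-01 -1.1600e+00  2.5300e+00  2.1592e+01]
 [-2.9000e-02  3.6900e-01  3.7200e-01 -1.7290e+00  2.2790e+00  2.1842e+01]
 [ 1.1000e-02  3.1100e-01  3.7200e-01 -1.3500e+00  4.1520e+00  2.2092e+01]]
37.5614215693218 [573.29897259  40.05354662  79.19815699]
```

The torque plateau (clutch giving) started at q6 ≈ -0.09 after about 11.7 mm of jaw travel. I'll turn to q6 = 0.43 (about 30° of slip), release, and check the pin and the shaker.

Run:
```python
from cell import *; from h import *
q,l=turn(np.load("q.npy"),0.43,step=.07)
print(l.round(3));a=np.radians(22.9)
p=get_state()["tool_pos"];grip(65);move_l((573.1,39.5,150),v=150)
move_ptp((573.3,38,230),down(a));wait(.2)
def pin(st,s,tag):
    w=cloud(s,st);P=w[...,:2]-np.array([547.2,101.2]);X=P@[np.cos(a),np.sin(a)];Y=P@[-np.sin(a),np.cos(a)];z=w[...,2]
    c=s["color"].mean(-1)
    m=(abs(X)<28)&(abs(Y+68)<28)&(z>80)&(z<95);(cx,cy),r=cv2.minEnclosingCircle(np.stack([X[m],Y[m]],1).astype(np.float32))
    rr=np.hypot(X-cx,Y-cy);i=m&(rr<3);o=m&(rr>6)&(rr<14)
    print(tag,(round(cx,1),round(cy,1),round(r,1)),"pin",i.sum(),z[i].mean().round(2),"knob top",z[o].mean().round(2),"diff",(z[i].mean()-z[o].mean()).round(2))
    m=(abs(X)<26)&(abs(Y-50)<35)&(z>86)&(z<100)
    if m.any(): print("shaker",cv2.minEnclosingCircle(np.stack([X[m],Y[m]],1).astype(np.float32)),np.percentile(z[m],[5,50,95]).round(1))
st=get_state();s=snapshot("wrist");cv2.imwrite("pics/w_end.png",s["color"]);pin(st,s,"now")
S=pickle.load(open("s1.pkl","rb"));pin(*S["vise"],"start");print(st["time"])
```

```text
[[ 0.081  0.352  0.381 -1.815  2.759 22.342]
 [ 0.151  0.296  0.381 -1.76   3.605 22.592]
 [ 0.221  0.343  0.381 -1.74   3.477 22.842]
 [ 0.291  0.3    0.381 -2.176  2.82  23.092]
 [ 0.361  0.329  0.381 -1.92   3.092 23.342]
 [ 0.429  0.324  0.38  -2.599  2.354 23.592]]
now (-0.2, -66.2, 20.7) pin 54 89.11 knob top 87.34 diff 1.77
shaker ((0.20089587569236755, 56.65707778930664), 22.713130950927734) [89.  92.5 94. ]
start (0.0, -66.2, 20.7) pin 26 88.17 knob top 87.46 diff 0.71
25.5833
```

View pics/w_end.png

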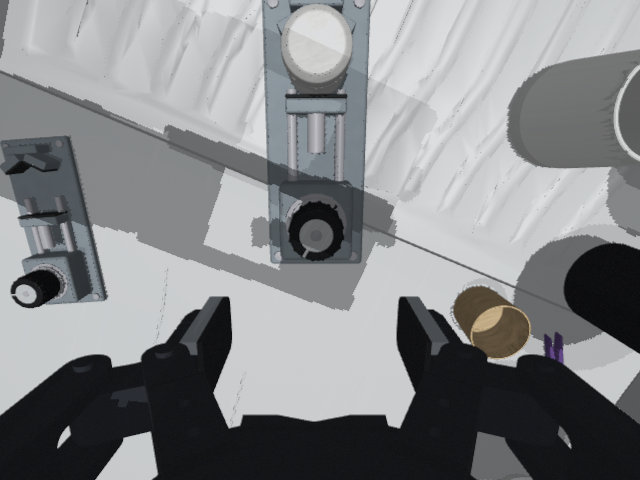

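The shaker (318,45) is seated: its axis is 122.9 mm from the knob's against the expected 123 mm, and the jaw at (316,105) is against it. The pin has risen 1.06 mm, which is about 30° of slip. Handing in.

```bash
python3 -c "
from cell import *
print(close_job())"
```

```text
the job is handed in; nothing more can be done
None
```

The short shaker is upright and clamped in the large vise, the clutch slipped by about 30° (pin up about 1.06 mm), and the job was handed in at about 26 s of the 72 s allowed; no verdict was returned.

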